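# Key a lever hub onto its countershaft

### The job

Lay the loose steel key into the slot on top of the countershaft so that it sits on the slot's floor and let go of it. Then turn the lever hub until its lever stands upright, so that its keyway lines up with the key, and slide the hub along the shaft over the key until you feel it stop fully home against the shoulder; do not ram or force it. Leave the other things on the bench where they are and let go of everything at the end.

Things in the scene. Friction and masses are not known exactly. Their poses are not given: they have to be found in the camera images.
- key_center (a point): Centre of the loose steel key, a plain bar 12 wide (its x) x 70 long (its y) x 18 mm high (its z), 0.08 to 0.15 kg, lying on the bench on a 12 mm wide face, left of the shaft. The point is half-way up, 9 mm above its underside. It is the same at both ends and either way up.
- key: The same key as a whole; origin at the centre of its underside.
- slot (a point): Centre of the floor of the shaft's key slot; y runs level along the shaft to the shoulder, z is up. The slot is 14.5 mm wide, 74 mm long, closed at both ends, open at the top, its long edges bevelled. Its floor is 73 mm above the bench, 9 mm below the shaft's top, so the seated key stands 9 mm proud and its centre is 9 mm above this point. The shaft's axis is 13 mm below this point.
- countershaft: Fixed steel shaft, 44 mm thick, axis 60 mm above the bench, on a 300x100 mm bed plate. Origin on the bench under the bed's middle, 45 mm towards -y of the slot point; axes as the slot's. Two bearing blocks, 31 mm thick and 96 mm high, are centred at y = -125 and +125 mm; the shoulder, a 62 mm collar, has its near face at y = +85 mm.
- lever_hub: Dark steel hub, 84 mm across, 50 mm long, 0.6 kg, captive on the shaft; origin at its centre on the shaft axis, y along the shaft, z along its lever. A 15 mm wide keyway runs through its bore on the lever's side and flares at the face towards the shoulder: the key guides it in if the lever is within 0.1 rad of upright, else the hub strikes the key's end. It starts clear of the slot.
- lever_knob (a point): Centre of the 24 mm ball knob on the lever's end, 88 mm from the shaft axis, mid-way along the hub. The lever is a 14 mm round rod, bare from 46 to 78 mm from the axis (a 20 mm nut below that). Friction holds the hub where it is left: it takes about 3 N to slide it, and about 2 N across the lever to turn it. Push or pinch the lever from above.
- hub_slide (a joint): How far the hub has slid along the shaft towards the shoulder (the slot's +y), m: starts between 0 and 0.025; 0.130 is fully home, a firm stop against the shoulder. The hub's centre lies at hub_slide - 0.115 m along the slot's y axis from the slot point, so at home it is 15 mm beyond it.
- hub_turn (a joint): Turn of the hub on the shaft, rad: 0 with the lever upright and the keyway in line with the slot, negative with the lever leaning to the slot's -x side, towards the robot; it is free to turn from -1.2 to 1.2. Starts between -0.65 and -0.25.
- gland: Bystander: standing cable gland, 46x52x68 mm; origin under its centre.
- parts_box: Bystander: flat clear box of fittings, 89x107x33 mm; origin under its centre.
- spanner: Bystander: spanner lying flat, 188 mm long, 36 mm wide; origin under its centre.

How it is judged:
By the outcome, as a careful person would: the job done as asked, in the order asked, and still so for the second after the job is handed in, with the robot touching nothing.
It also fails if it takes over 61 s, if anything falls off the work surface, if the arm or the gripper's body presses on something with over 40 N, if the wrist force passes 120 N, or if a joint passes its speed limit or range.

### The arm

A 6-joint arm with a two-finger parallel gripper is mounted at the origin on a cart in front of the work surface, level with it; the furniture and walls round the work are solid. World frame = base frame: x ahead of the robot, y to its left, z up, the work surface at z = 0. Lengths are in m, angles in rad, forces in N, time in s.
With the tool pointing down it reaches from about 0.15 to 0.775 m from the base axis. Payload 6.1 kg.
Tool frame: the origin (TCP) lies at the very end of the fingers, on their centre line; the grasp point (between the pads) lies 19 mm behind it; z points along the fingers, y is the line along which they close (so a half turn about z gives the same grasp; the last joint's range is limited). The gripper opens to 85 mm and grips with 20 to 120 N. Pads are 22 mm wide; open, the fingers measure 114 mm over their backs; the gripper's body (76 mm by 85 mm) begins 54 mm behind the grasp point. The pads swing forward as they close: fully open they stand 13 mm farther back than shut.
Start: joints at [0, 0.126, -0.04, 1.405, 0, 1.571], TCP at [0.525, -0, 0.231] pointing down, gripper open.
Joint ranges: [-2.72, 2.72], [-0.95, 1.95], [-1.27, 1.35], [-1.78, 2.02], [-1.46, 1.47], [-3.14, 3.14]. Speed limits (rad/s): [2.39, 2.39, 3.01, 3.14, 3.14, 3.14].

### API

Orientations are given as a unit quaternion [x, y, z, w].
In Python, from cell import manip gives the robot as it stands.
- The arm moves only by the shell command python3 -m pendant 'ROWS' [FORCE]. ROWS is JSON, a list that holds one entry, the list of rows, each a list of 7 numbers: the shift along the tool's x, y, z in units of 250 mm (1.0 is 250 mm), then the turn, a rotation vector about the tool's x, y, z in units of pi rad (1.0 is pi rad), then the gripper's target within -1 to 1 (shut at 1, half-way at 0, fully open at -1). In form: [[[dx, dy, dz, wx, wy, wz, hand], ...]]. A call has 1 to 5 rows; each row is the pose to reach, as a shift and turn from the pose commanded when the call began, along the tool's axes at that moment, turning the shorter way round; what a row does not reach only later rows make up. A row lasts 1/10 s, in which the tool goes at most 50 mm and 8.59 degrees, less where a joint would pass 70% of its speed; a pose out of reach is approached as far as the arm can. A call with a number of a shift or a turn outside -1 to 1 is refused whole. A call with a gripper value outside its range is refused whole. The fingers move at their own pace and stop on an object; FORCE is the grip in N (left out, the last holds). Time passes only in rows, so rows that repeat a pose let the fingers close. It gives the time, the measured TCP pose, the force, the opening and the grip force at its end, in the units of the state.
- manip.get_obs(): the state, without advancing time (a new reading comes with each control period).
- manip.read_camera(name): name is "scene" or "side" or "wrist"; returns a dict with "image" (480x640x3 uint8, blue, green, red), "z_map" (480x640 float32, m along the optical axis (not along the pixel's ray), 0 where there is no reading), "mtx" (3x3 intrinsics, pixels), "rvec" (rotation vector, rad) and "tvec" (3), from world to camera coordinates, as OpenCV has them; the wrist camera has in their place "hand_eye" (4x4, takes a point from camera to tool coordinates, whose origin is the TCP and whose axes are the flange's). Camera axes: x right, y down, z forward; pixel columns grow to the right and rows downward; lengths in m; the calibration is good to about 2 mm. A picture is of the moment at which its call begins: read the wrist's pose just before it.
- manip.hand_in(): hands the job in; it is judged then, once.
Trained networks look in the newest picture that a camera, given by its name, has taken for a name from the list of things; names that differ only in an ending like _2 or _b are one class to them, and where a whole thing is asked for, a point or a joint stands for the part that bears it (a point fixed in the world has none). Each returns a list of dicts, best first, with "p" (0 to 1); they miss things now and then, are a little off and sometimes report something else, mostly with a low value. They report only what shows in the picture. A call takes as long as a camera call.
- manip.regions_of(camera, thing): "mask" (480x640 bool, what is visible of it) and "bbox" ([centre column, centre row, width, height] in pixels, round what is visible of it).
The state is a dict: "clock": time; "joint_positions": joint angles; "dq": joint speeds; "joint_efforts": joint torques, N m; "eef_pos": TCP position; "orientation": TCP orientation; "wrist_force": force on the tool from outside, world axes, zero at the start; "wrist_torque": the same for the moment, N m; "grip_width": finger opening in m; "grasp_force": force on a finger pad.
Only numpy, scipy, OpenCV 4.12 (cv2) and the standard library are available. Lean on these libraries where they do the work, as an engineer would, in place of code of your own. Each camera call takes 0.05 s, during which the arm holds its last target. There are 200 camera calls.

## Working session

There is one attempt and no reset: what is moved stays moved. The work goes in short steps, Python scripts to look and compute and a shell command to move; the robot and the scene stay as the last step left them, time stands still between calls to the robot, and variables do not carry over. Pictures are saved under pics/ and viewed, at most 10 in all, crops included, and the job is handed in when it is done.

```bash
mkdir -p pics; cat > h.py <<'E'
import numpy as np,cv2
from scipy.spatial.transform import Rotation as R
from cell import manip
def pts(c,mask,obs=None):
    v,u=np.nonzero(mask&(c["z_map"]>0)); z=c["z_map"][v,u].astype(float); K=c["mtx"]
    p=np.c_[(u-K[0,2])/K[0,0]*z,(v-K[1,2])/K[1,1]*z,z]
    if "hand_eye" in c:
        H=np.array(c["hand_eye"]); p=p@H[:3,:3].T+H[:3,3]
        return R.from_quat(obs["orientation"]).apply(p)+obs["eef_pos"]
    M=cv2.Rodrigues(np.array(c["rvec"],float))[0]
    return (p-np.array(c["tvec"]).ravel())@M
def look(n):
    o=manip.get_obs(); return manip.read_camera(n),o
E
python3 - <<'E'
from h import *
ims=[]
for n in ["scene","side"]:
    c,o=look(n); cv2.imwrite(f"pics/{n}1.png",c["image"])
    for t in ["key","lever_hub","lever_knob","countershaft","gland","parts_box","spanner"]:
        for r in manip.regions_of(n,t)[:2]:
            P=pts(c,r["mask"])
            if len(P): print(n,t,round(r["p"],2),np.round(r["bbox"]),len(P),np.median(P,0).round(3),np.percentile(P,3,axis=0).round(3),np.percentile(P,97,axis=0).round(3))
print(manip.get_obs())
E
```

```text
scene key 0.41 [204. 236.  13.  14.] 96 [0.485 0.325 0.013] [ 0.475  0.301 -0.001] [0.499 0.364 0.017]
scene lever_hub 0.87 [350. 257.  37.  49.] 886 [ 0.592 -0.11   0.081] [ 0.578 -0.126  0.029] [ 0.646 -0.083  0.146]
scene lever_knob 0.61 [350. 252.  36.  54.] 927 [ 0.593 -0.108  0.082] [ 0.578 -0.126  0.029] [ 0.641 -0.077  0.147]
scene countershaft 0.65 [336. 264. 122.  80.] 5113 [ 0.595 -0.095  0.046] [ 0.557 -0.192  0.002] [0.653 0.075 0.101]
scene gland 0.61 [271. 210.  16.  27.] 348 [0.685 0.276 0.035] [0.674 0.265 0.002] [0.709 0.303 0.066]
scene parts_box 0.74 [350. 354.  70.  58.] 2470 [ 0.408 -0.31   0.029] [ 0.374 -0.354 -0.002] [ 0.46  -0.246  0.032]
scene spanner 0.68 [205. 236.   8.  15.] 108 [0.486 0.332 0.013] [ 0.475  0.301 -0.003] [0.514 0.369 0.017]
scene spanner 0.66 [444. 380.  45.  72.] 625 [ 0.495 -0.463  0.003] [ 0.439 -0.531 -0.003] [ 0.56  -0.385  0.007]
side key 0.56 [297. 358.  24.  23.] 226 [0.489 0.345 0.014] [0.476 0.308 0.002] [0.503 0.371 0.019]
side lever_hub 0.73 [310. 246.  28.  48.] 484 [ 0.599 -0.079  0.087] [ 0.579 -0.116  0.035] [ 0.652 -0.06
[... 729 characters left out ...]
2337e-06,  1.25787555e-01, -3.95438032e-02,  1.40538341e+00,
        2.46096348e-05,  1.57078007e+00]), 'dq': array([-9.24992791e-06, -1.07127902e-03,  1.00456507e-03, -1.65992424e-03,
        7.21008420e-04,  1.02665562e-03]), 'joint_efforts': array([-2.22873932e-03, -4.35645962e+01,  3.53069222e+01,  6.75119300e-04,
       -2.02705837e-04, -2.69077304e-05]), 'eef_pos': array([5.25014961e-01, 4.15695854e-06, 2.31326821e-01]), 'orientation': array([7.07103131e-01, 7.07110430e-01, 3.75365146e-05, 2.01355148e-05]), 'wrist_force': array([ 0.36337318, -0.45839653, -0.67165859]), 'wrist_torque': array([-0.01103163, -0.06869003, -0.03648116]), 'grasp_force': 0.0, 'grip_width': 0.08523804562126465}
```

```bash
python3 - <<'E'
from h import *
c,o=look("wrist"); cv2.imwrite("pics/w1.png",c["image"])
print(np.round(c["hand_eye"],3),np.round(c["mtx"]))
for t in ["countershaft","lever_hub","key"]:
    for r in manip.regions_of("wrist",t)[:2]:
        P=pts(c,r["mask"],o)
        if len(P): print(t,round(r["p"],2),np.round(r["bbox"]),len(P),np.percentile(P,3,axis=0).round(3),np.percentile(P,97,axis=0).round(3))
a=cv2.imread("pics/scene1.png")[180:440,180:500]
cv2.imwrite("pics/s1c.png",cv2.resize(a,None,fx=2.3,fy=2.3))
E
```

```text
[[ 0.    -0.965 -0.262  0.065]
 [ 1.     0.001 -0.    -0.   ]
 [ 0.    -0.262  0.965 -0.143]
 [ 0.     0.     0.     1.   ]] [[372.   0. 316.]
 [  0. 372. 244.]
 [  0.   0.   1.]]
countershaft 0.66 [404. 262. 133. 327.] 27772 [ 0.557 -0.172  0.011] [0.653 0.089 0.147]
lever_hub 0.9 [417. 346.  93. 124.] 4638 [ 0.579 -0.121  0.046] [ 0.65  -0.069  0.155]
```

View pics/s1c.png

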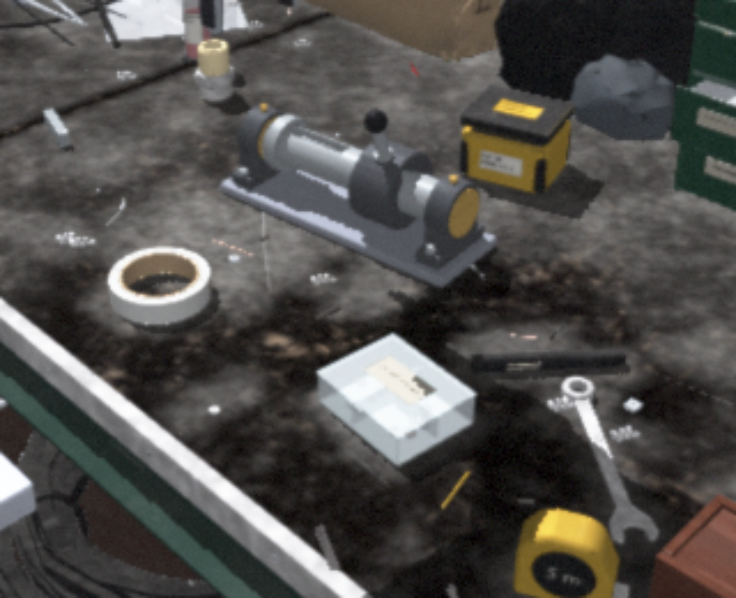

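View pics/w1.png

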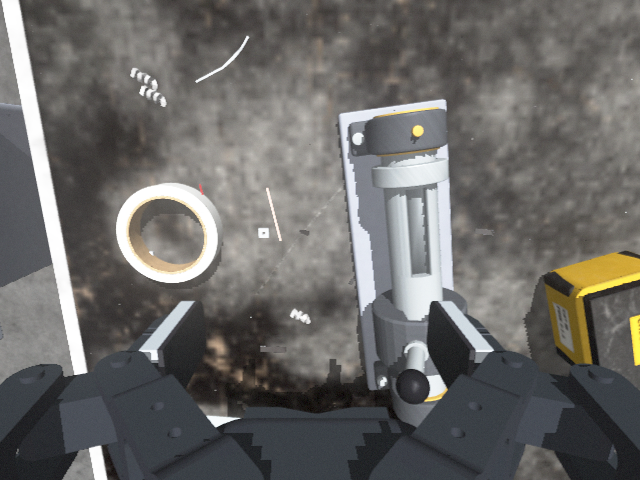

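```bash
python3 -m pendant '[[[0.2,-0.03,0,0,0,0,-1],[0.4,-0.06,0,0,0,0,-1],[0.6,-0.09,0,0,0,0,-1],[0.8,-0.12,0,0,0,0,-1],[1,-0.15,0,0,0,0,-1]]]' 40
python3 -m pendant '[[[0.16,0,0.1,0,0,0,-1],[0.16,0,0.2,0,0,0,-1]]]'
cat > key.py <<'E'
from h import *
import sys
c,o=look("wrist"); cv2.imwrite(f"pics/{sys.argv[1]}.png",c["image"])
print(o["clock"],o["eef_pos"].round(4))
for r in manip.regions_of("wrist","key")[:3]:
    P=pts(c,r["mask"],o); T=P[(P[:,2]>0.012)&(P[:,2]<0.024)]
    print(round(r["p"],2),np.round(r["bbox"]),len(P),len(T),np.median(P,0).round(3))
    if len(T)>20: print(T[:,2].mean().round(4),cv2.minAreaRect(T[:,:2].astype(np.float32)*1000))
E
python3 key.py k1
```

```text
clock: 1.5
eef_pos: [0.4873, 0.2491, 0.2315]
orientation: [0.707, 0.707, 0.0, 0.0]
wrist_force: [1.1, -0.7, 0.1]
grip_width: 0.0853
grasp_force: 0.0
clock: 1.7
eef_pos: [0.4879, 0.2921, 0.1809]
orientation: [0.705, 0.709, 0.001, -0.0]
wrist_force: [-0.1, -0.2, -0.9]
grip_width: 0.0855
grasp_force: 0.0
1.7 [0.4879 0.2921 0.1809]
0.58 [320. 172.  34.  85.] 1221 1214 [0.491 0.337 0.019]
0.0186 ((490.07781982421875, 335.19024658203125), (69.23794555664062, 11.88494873046875), 72.9343490600586)
```

```bash
python3 -m pendant '[[[0.1,0.005,0.1,0,0,0.045,0],[0.18,0.01,0.25,0,0,0.095,0],[0.18,0.01,0.4,0,0,0.095,0],[0.18,0.01,0.4,0,0,0.095,0]]]'
python3 key.py k2
```

```text
clock: 2.2
eef_pos: [0.4881, 0.3301, 0.0773]
orientation: [0.804, 0.594, -0.004, -0.0]
wrist_force: [-0.4, 0.2, 0.1]
grip_width: 0.0429
grasp_force: 0.0
2.2 [0.4881 0.3301 0.0773]
0.74 [317. 249.  21. 121.] 2501 2474 [0.491 0.339 0.018]
0.0185 ((490.4322204589844, 335.795654296875), (68.95407104492188, 11.867084503173828), 72.65130615234375)
```

View pics/k2.png

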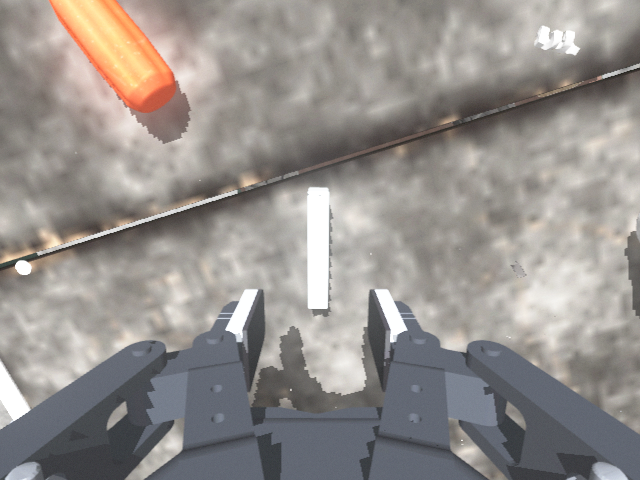

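```bash
python3 -m pendant '[[[0,0,0.1,0,0,0,0],[0,0,0.2,0,0,0,0],[0,0,0.2,0,0,0,0]]]'
```

```text
clock: 2.6
eef_pos: [0.4904, 0.3313, 0.0316]
orientation: [0.805, 0.594, -0.001, 0.0]
wrist_force: [-0.4, -0.9, -0.1]
grip_width: 0.0429
grasp_force: 0.0
```

```bash
python3 -m pendant '[[[0.016,-0.005,0.086,0,0,0,0],[0.016,-0.005,0.086,0,0,0,0],[0.016,-0.005,0.086,0,0,0,1],[0.016,-0.005,0.086,0,0,0,1],[0.016,-0.005,0.086,0,0,0,1]]]' 45
python3 -m pendant '[[[0,0,0,0,0,0,1],[0,0,0,0,0,0,1]]]'
```

```text
clock: 3.1
eef_pos: [0.4914, 0.3369, 0.0121]
orientation: [0.804, 0.594, 0.001, 0.0]
wrist_force: [-0.2, -0.4, 6.4]
grip_width: 0.0104
grasp_force: 45.3
clock: 3.3
eef_pos: [0.4914, 0.3369, 0.0121]
orientation: [0.804, 0.594, 0.001, 0.0]
wrist_force: [-1.1, -0.9, 5.9]
grip_width: 0.0102
grasp_force: 45.2
```

```bash
python3 -m pendant '[[[0,0,-0.1,0,0,0,1],[0,0,-0.3,0,0,0,1],[0,0,-0.5,0,0,0,1],[0,0,-0.6,0,0,0,1],[0,0,-0.6,0,0,0,1]]]'
python3 - <<'E'
from h import *
c,o=look("wrist"); cv2.imwrite("pics/k3.png",cv2.resize(c["image"][180:420,160:480],None,fx=2,fy=2))
print(o["eef_pos"])
r=manip.regions_of("wrist","key")
for q in r[:2]:
    P=pts(c,q["mask"],o); Tq=R.from_quat(o["orientation"]); L=Tq.inv().apply(P-o["eef_pos"])
    print(q["p"],q["bbox"],len(L),np.percentile(L,2,axis=0).round(4),np.percentile(L,98,axis=0).round(4))
    top=L[np.abs(L[:,1])<0.006]
    for a in np.arange(-.04,.04,.01):
        s=top[(top[:,0]>=a)&(top[:,0]<a+.01)]
        if len(s): print(a.round(3),len(s),np.median(s,0).round(4))
E
```

```text
clock: 3.8
eef_pos: [0.4924, 0.3377, 0.1658]
orientation: [0.804, 0.594, 0.005, 0.0]
wrist_force: [0.3, 0.8, -1.8]
grip_width: 0.0102
grasp_force: 44.4
[0.49240938 0.33771684 0.165769  ]
```

View pics/k3.png

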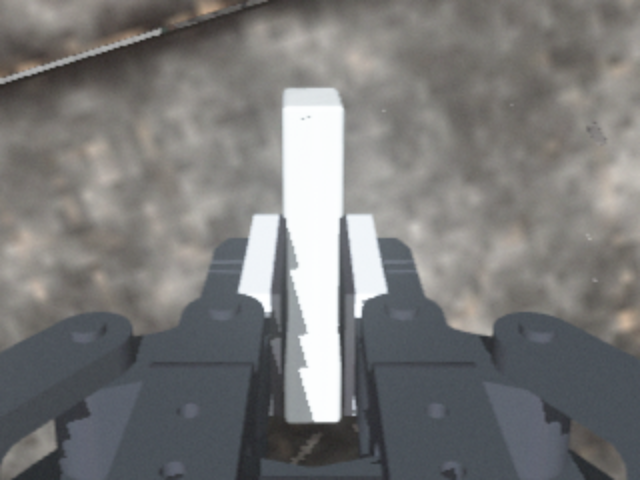

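```bash
python3 -m pendant '[[[-0.16,0.11,-0.1,0,0,-0.03,1],[-0.32,0.22,-0.2,0,0,-0.06,1],[-0.48,0.34,-0.2,0,0,-0.095,1],[-0.64,0.46,-0.2,0,0,-0.095,1],[-0.8,0.57,-0.2,0,0,-0.095,1]]]'
python3 -m pendant '[[[-0.2,0.06,0,0,0,0,1],[-0.38,0.123,0,0,0,0,1],[-0.38,0.123,0,0,0,0,1],[-0.38,0.123,0,0,0,0,1]]]'
python3 - <<'E'
from h import *
c,o=look("wrist"); cv2.imwrite("pics/s2.png",c["image"])
full=pts(c,np.ones((480,640),bool),o); np.savez("s2.npz",P=full,z=c["z_map"],pos=o["eef_pos"],q=o["orientation"],img=c["image"])
print(o["eef_pos"])
m=np.zeros((480,640),bool); m[225:390,300:335]=1
L=R.from_quat(o["orientation"]).inv().apply(pts(c,m,o)-o["eef_pos"])
for a in np.arange(-.04,.045,.01):
    s=L[(L[:,0]>=a)&(L[:,0]<a+.01)&(abs(L[:,2])<.05)]
    if len(s): print(a.round(3),len(s),np.median(s,0).round(4),s[:,1].min().round(4),s[:,1].max().round(4))
s=L[abs(L[:,2])<.03]
print(s.min(0),s.max(0))
for t in ["countershaft","lever_hub"]:
    for r in manip.regions_of("wrist",t)[:1]:
        P=pts(c,r["mask"],o)
        print(t,round(r["p"],2),np.round(r["bbox"]),len(P),np.percentile(P,3,axis=0).round(3),np.percentile(P,97,axis=0).round(3))
        if t=="countershaft":
            for y in np.arange(-.1,.14,.012):
                s=P[(abs(P[:,1]-y)<.006)]
                if len(s)<20: continue
                T=s[(s[:,2]>.06)&(s[:,2]<.09)]; f=s[(s[:,2]>.0705)&(s[:,2]<.0755)&(abs(s[:,0]-.605)<.02)]
                print(y.round(3),s[:,2].max().round(4),len(T),T[:,0].min().round(4) if len(T) else 0,T[:,0].max().round(4) if len(T) else 0)
E
```

```text
clock: 4.4
eef_pos: [0.5653, 0.108, 0.208]
orientation: [0.707, 0.707, -0.001, -0.001]
wrist_force: [1.7, -0.1, -0.7]
grip_width: 0.0103
grasp_force: 44.5
clock: 4.8
eef_pos: [0.5957, 0.0136, 0.2075]
orientation: [0.708, 0.706, -0.001, -0.001]
wrist_force: [0.6, 0.1, -1.2]
grip_width: 0.0103
grasp_force: 44.5
[0.59572175 0.01362847 0.20752403]
-0.04 323 [-0.0327 -0.     -0.0065] -0.006 0.0056
-0.03 587 [-0.025  -0.0004 -0.0065] -0.006 0.0055
-0.02 607 [-0.0144 -0.     -0.0066] -0.0058 0.0059
-0.01 840 [-0.005   0.0004 -0.0068] -0.0054 0.0059
0.0 892 [ 0.0051  0.0004 -0.0069] -0.0064 0.0066
0.01 934 [ 0.0137  0.0007 -0.0066] -0.0064 0.0071
0.02 773 [ 0.025  -0.0001 -0.0064] -0.0059 0.0058
0.03 467 [ 0.0326 -0.0001 -0.0053] -0.0063 0.0057
[-0.03635068 -0.00644527 -0.02994701] [0.03325585 0.00710546 0.00988396]
countershaft 0.78 [327. 262. 136. 299.] 18545 [ 0.556 -0.094  0.011] [0.657 0.095 0.101]
-0.1 0.1368 0 0 0
-0.088 0.1469 1 0.66 0.66
-0.076 0.0894 103 0.6418 0.659
-0.064 0.0869 205 0.6417 0.6581
-0.052 0.0678 4 0.6345 0.6359
-0.04 0.0813 139 0.619 0.6348
-0.028 0.2147 401 0.6069 0.6328
-0.016 0.0815 435 0.6068 0.6317
-0.004 0.0815 409 0.6075 0.6299
0.008 0.0818 405 0.6066 0.6287
0.02 0.2838 625 0.5818 0.6267
0.032 0.2129 723 0.5716 0.6255
0.044 0.2113 932 0.5703 0.6323
0.056 0.0932 1087 0.5684 0.6311
0.068 0.0986 946 0.5667 0.6294
0.08 0.0985 987 0.5658 0.6284
0.092 0.0922 380 0.5721 0.6263
0.104 0.0155 0 0 0
lever_hub 0.96 [348. 362.  89. 109.] 1164 [ 0.59  -0.123  0.037] [ 0.657 -0.068  0.145]
```

View pics/s2.png

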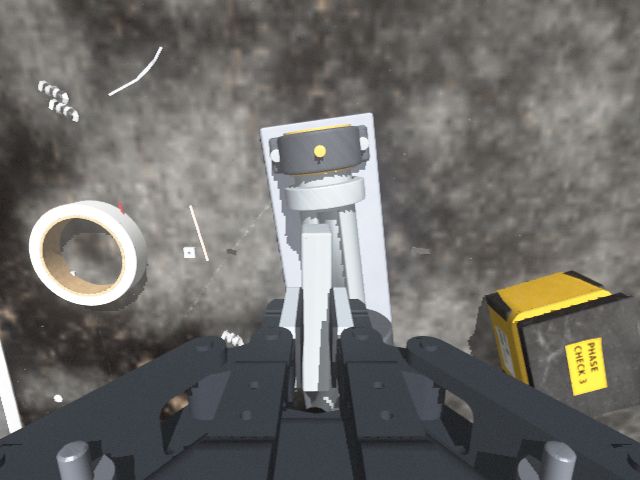

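```bash
python3 -m pendant '[[[-0.03,-0.15,0,0,0,-0.041,1],[-0.08,-0.3,0,0,0,-0.041,1],[-0.08,-0.3,0,0,0,-0.041,1],[-0.08,-0.3,0,0,0,-0.041,1]]]'
python3 - <<'E'
from h import *
c,o=look("wrist"); cv2.imwrite("pics/s3.png",c["image"])
P=pts(c,c["z_map"]>0,o); print(o["eef_pos"],o["orientation"])
r=manip.regions_of("wrist","countershaft")[0]; Q=pts(c,r["mask"],o)
np.savez("s3.npz",P=P,Q=Q)
S=Q[(Q[:,2]>.06)&(Q[:,2]<.09)]
# cylinder axis fit (r=22, z=60) on shaft surface outside slot
from scipy.optimize import least_squares
B=P[(P[:,2]>.062)&(P[:,2]<.0845)&(P[:,1]>-.055)&(P[:,1]<.05)&(abs(P[:,0]-.61)<.035)]
def f(p):
    d=(B[:,0]-p[0]-p[1]*(B[:,1]))/np.sqrt(1+p[1]**2)
    return np.hypot(d,B[:,2]-.06-p[2])-.022
s=least_squares(f,[.612,-.129,0],loss="soft_l1",f_scale=.0005); p=s.x; print("axis x0,slope,dz",p,len(B))
th=np.arctan(p[1]); ax=np.array([np.sin(th),np.cos(th)]); xx=np.array([np.cos(th),-np.sin(th)])
o0=np.array([p[0],0.])
l=np.c_[(P[:,:2]-o0)@xx,(P[:,:2]-o0)@ax,P[:,2]-p[2]]
fl=l[(abs(l[:,0])<.005)&(l[:,1]>-.06)&(l[:,1]<.08)]
for y in np.arange(-.06,.08,.004):
    q=fl[(fl[:,1]>=y)&(fl[:,1]<y+.004)]
    if len(q): print(y.round(3),len(q),np.median(q[:,2]).round(4),end='; ')
F=l[(abs(l[:,2]-.073)<.002)&(abs(l[:,0])<.010)&(l[:,1]>-.045)&(l[:,1]<.055)]
print("\nfloor x",np.percentile(F[:,0],[2,50,98]).round(4),"y",np.percentile(F[:,1],[0.5,50,99.5]).round(4))
sh=l[(l[:,2]>.086)&(l[:,2]<.094)&(abs(l[:,0])<.015)&(l[:,1]>0)&(l[:,1]<.09)]; print("shoulder y",np.percentile(sh[:,1],[1,5,50]).round(4),sh[:,2].max())
print("unit", ax,xx)
E
```

```text
clock: 5.35
eef_pos: [0.5208, -0.004, 0.2103]
orientation: [0.66, 0.752, 0.0, 0.0]
wrist_force: [0.2, 0.6, -0.7]
grip_width: 0.0103
grasp_force: 44.6
[ 0.52078243 -0.00397738  0.21028412] [6.59531399e-01 7.51676806e-01 4.25970159e-04 3.62805564e-04]
axis x0,slope,dz [ 6.06595239e-01 -1.44057494e-01 -4.58203432e-04] 6460
-0.06 54 0.0828; -0.056 62 0.0827; -0.052 57 0.0827; -0.048 57 0.0828; -0.044 112 0.0782; -0.04 59 0.0739; -0.036 59 0.0742; -0.032 56 0.0741; -0.028 65 0.074; -0.024 55 0.074; -0.02 59 0.0741; -0.016 60 0.0741; -0.012 64 0.074; -0.008 61 0.0741; -0.004 62 0.074; 0.0 64 0.0739; 0.004 61 0.074; 0.008 66 0.0739; 0.012 65 0.074; 0.016 67 0.0739; 0.02 69 0.0742; 0.024 68 0.074; 0.028 39 0.0742; 0.032 54 0.0833; 0.036 84 0.0917; 0.04 78 0.0916; 0.044 83 0.0918; 0.048 104 0.0909; 0.052 85 0.0827; 0.056 69 0.0828; 0.06 86 0.0908; 0.064 86 0.0917; 0.068 87 0.0916; 0.072 103 0.0964; 0.076 93 0.0923; 
floor x [-0.0048  0.0015  0.0079] y [-0.0423 -0.0046  0.0301]
shoulder y [0.0355 0.0375 0.0666] 0.0938501895743997
unit [-0.14258558  0.98978248] [0.98978248 0.14258558]
```

View pics/s3.png

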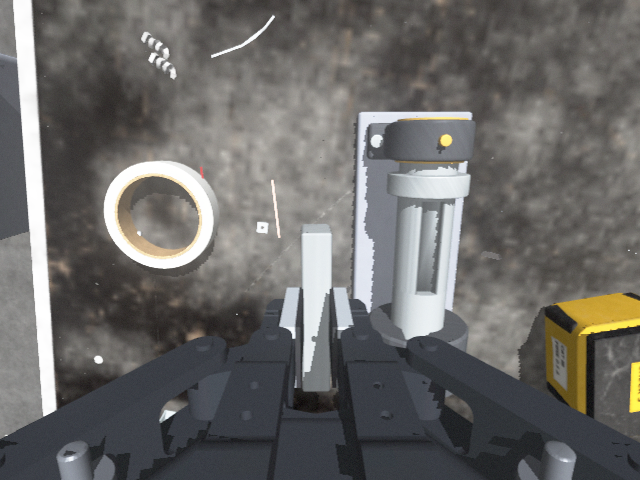

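```bash
python3 -m pendant '[[[-0.02,0.17,0.1,0,0,-0.004,1],[-0.047,0.344,0.25,0,0,-0.004,1],[-0.047,0.344,0.36,0,0,-0.004,1],[-0.047,0.344,0.36,0,0,-0.004,1],[-0.047,0.344,0.36,0,0,-0.004,1]]]'
python3 - <<'E'
from h import *
c,o=look("wrist"); cv2.imwrite("pics/s4.png",c["image"])
print(o["eef_pos"],o["orientation"])
P=pts(c,c["z_map"]>0,o); ax=np.array([-.1426,.98978]); xx=np.array([.98978,.1426])
l=np.c_[(P[:,:2]-[.6078,-.0059])@xx,(P[:,:2]-[.6078,-.0059])@ax,P[:,2]]
t=(o["eef_pos"][:2]-[.6078,-.0059]); print("tcp in slot",t@xx,t@ax)
for y in np.arange(-.04,.05,.008):
    q=l[(l[:,1]>=y)&(l[:,1]<y+.008)]
    k=q[(abs(q[:,0])<.012)&(abs(q[:,2]-(o["eef_pos"][2]+.0065))<.004)]
    f=q[(abs(q[:,0])<.012)&(abs(q[:,2]-.0735)<.002)]
    b=q[(abs(q[:,0])<.026)&(q[:,2]>.075)&(q[:,2]<.095)]
    print(y.round(3),"key",len(k),np.percentile(k[:,0],[2,98]).round(4) if len(k) else 0,"floor",len(f),np.percentile(f[:,0],[2,98]).round(4) if len(f) else 0,"shaft",len(b),b[:,0].min().round(4) if len(b) else 0,b[:,0].max().round(4) if len(b) else 0)
E
```

```text
clock: 5.95
eef_pos: [0.6079, -0.0052, 0.1194]
orientation: [0.655, 0.756, -0.001, -0.001]
wrist_force: [0.0, -0.7, -0.6]
grip_width: 0.0104
grasp_force: 44.7
[ 0.60791202 -0.00521154  0.11935006] [ 0.65514501  0.75550216 -0.00078573 -0.0009432 ]
tcp in slot 0.00020905061754842723 0.0006654471950563821
-0.04 key 214 [-0.0059  0.0056] floor 0 0 shaft 0 0 0
-0.032 key 464 [-0.0058  0.0055] floor 0 0 shaft 0 0 0
-0.024 key 465 [-0.0057  0.0054] floor 0 0 shaft 0 0 0
-0.016 key 452 [-0.0053  0.005 ] floor 0 0 shaft 13 -0.0162 0.0167
-0.008 key 466 [-0.0051  0.0049] floor 0 0 shaft 380 -0.0166 0.0172
0.0 key 479 [-0.0051  0.0049] floor 0 0 shaft 457 -0.0164 0.0174
0.008 key 746 [-0.0109  0.0106] floor 0 0 shaft 472 -0.0168 0.0173
0.016 key 600 [-0.0057  0.0059] floor 8 [0.0073 0.0078] shaft 497 -0.0162 0.0175
0.024 key 619 [-0.0056  0.0058] floor 321 [-0.0062  0.0077] shaft 542 -0.016 0.0175
0.032 key 199 [-0.0055  0.0054] floor 250 [-0.0062  0.0077] shaft 656 -0.0163 0.0178
0.04 key 0 0 floor 0 0 shaft 1540 -0.026 0.0259
0.048 key 0 0 floor 0 0 shaft 1846 -0.0259 0.0259
```

View pics/s4.png

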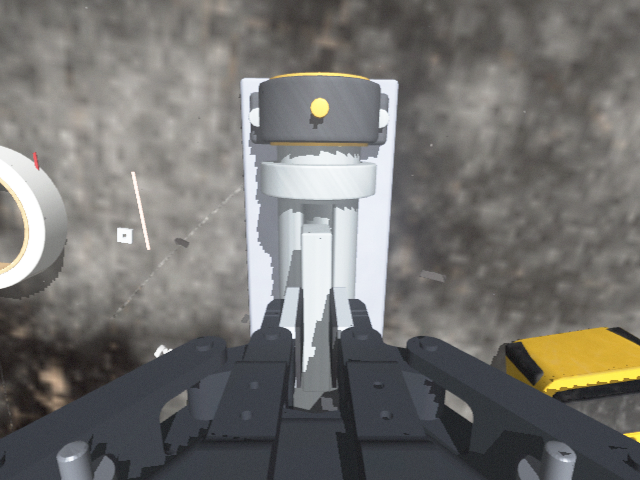

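```bash
python3 -m pendant '[[[0.003,0.003,0.05,0,0,0,1],[0.003,0.003,0.09,0,0,0,1],[0.003,0.003,0.11,0,0,0,1],[0.003,0.003,0.124,0,0,0,1],[0.003,0.003,0.124,0,0,0,1]]]' 30
```

```text
clock: 6.5
eef_pos: [0.6084, -0.0049, 0.0884]
orientation: [0.655, 0.755, -0.0, -0.0]
wrist_force: [0.0, -1.1, -1.4]
grip_width: 0.0102
grasp_force: 44.7
```

```bash
python3 -m pendant '[[[0,0,0.008,0,0,0,1],[0,0,0.014,0,0,0,1],[0,0,0.014,0,0,0,1]]]'
```

```text
clock: 6.8
eef_pos: [0.609, -0.0049, 0.0853]
orientation: [0.655, 0.755, 0.0, 0.0]
wrist_force: [-0.6, -0.5, -1.8]
grip_width: 0.0103
grasp_force: 44.7
```

```bash
python3 -m pendant '[[[0,0,0.004,0,0,0,1],[0,0,0.004,0,0,0,1]]]'
```

```text
clock: 7.0
eef_pos: [0.609, -0.0049, 0.0852]
orientation: [0.655, 0.755, 0.0, 0.0]
wrist_force: [-2.1, 0.4, 4.6]
grip_width: 0.0099
grasp_force: 45.3
```

```bash
python3 -m pendant '[[[0,0,0,0,0,0,0.3],[0,0,0,0,0,0,0.3],[0,0,-0.02,0,0,0,0.3],[0,0,-0.15,0,0,0,0.3],[0,0,-0.3,0,0,0,0.3]]]'
python3 -m pendant '[[[-0.05,0,-0.18,0,0,0,0.3],[-0.22,0,-0.34,0,0,0,0.3],[-0.42,0,-0.4,0,0,0,0.3],[-0.52,0,-0.4,0,0,0,0.3],[-0.52,0,-0.4,0,0,0,0.3]]]'
cat > hub.py <<'E'
from h import *
import sys
c,o=look("wrist"); cv2.imwrite(f"pics/{sys.argv[1]}.png",c["image"])
print(o["clock"],o["eef_pos"].round(4))
P=pts(c,c["z_map"]>0,o); C=np.array([.6084,-.0058]); ax=np.array([-.1426,.98978]); xx=np.array([.98978,.1426])
f=lambda P:np.c_[(P[:,:2]-C)@xx,(P[:,:2]-C)@ax,P[:,2]]
l=f(P)
for y in np.arange(-.05,.05,.01):
    q=l[(l[:,1]>=y)&(l[:,1]<y+.01)&(abs(l[:,0])<.005)&(l[:,2]>.07)&(l[:,2]<.1)]
    t=l[(l[:,1]>=y)&(l[:,1]<y+.01)&(abs(l[:,0])<.012)&(l[:,2]>.087)&(l[:,2]<.096)]
    if len(q): print(y.round(3),"top z",np.median(q[:,2]).round(4),"x", np.percentile(t[:,0],[2,98]).round(4) if len(t) else 0)
K=l[(abs(l[:,0]-.0)<.09)&(l[:,1]<-.04)&(l[:,1]>-.15)&(l[:,2]>.107)&(l[:,2]<.17)]
B=K[K[:,2]>.128]; print("K",len(K),"knob top",B.min(0).round(4),B.max(0).round(4)) if len(B) else print("no knob")
from scipy.optimize import least_squares
if len(B)>20:
    s=least_squares(lambda p:np.linalg.norm(B-p,axis=1)-.012,[*B.mean(0)-[0,0,.008]],loss="soft_l1",f_scale=.001)
    k=s.x; print("knob",k.round(4),"r",np.hypot(k[0],k[2]-.06).round(4),"turn",np.arctan2(k[0],k[2]-.06).round(3),"slide",(k[1]+.115).round(4))
    t=(o["eef_pos"][:2]-C); print("tcp in slot frame",(t@xx).round(4),(t@ax).round(4))
E
python3 hub.py h1
```

```text
clock: 7.5
eef_pos: [0.6078, -0.0049, 0.1587]
orientation: [0.655, 0.755, -0.001, -0.001]
wrist_force: [0.8, 0.1, -0.1]
grip_width: 0.0296
grasp_force: 0.0
clock: 8.0
eef_pos: [0.6279, -0.1377, 0.2601]
orientation: [0.657, 0.754, 0.0, 0.001]
wrist_force: [0.3, -0.1, -0.0]
grip_width: 0.0297
grasp_force: 0.0
8.0 [ 0.6279 -0.1377  0.2601]
-0.05 top z 0.0824 x 0
-0.04 top z 0.0907 x [-0.0059  0.0051]
-0.03 top z 0.0916 x [-0.0059  0.0051]
-0.02 top z 0.0916 x [-0.0057  0.0051]
-0.01 top z 0.0916 x [-0.0064  0.0051]
0.0 top z 0.0917 x [-0.0062  0.0052]
0.01 top z 0.0917 x [-0.0061  0.0052]
0.02 top z 0.0916 x [-0.006   0.0052]
0.03 top z 0.0914 x [-0.0059  0.0052]
K 1186 knob top [-0.0394 -0.1043  0.1281] [-0.016  -0.0812  0.1573]
knob [-0.0284 -0.0931  0.1442] r 0.0888 turn -0.325 slide 0.0219
tcp in slot frame 0.0005 -0.1333
```

View pics/h1.png

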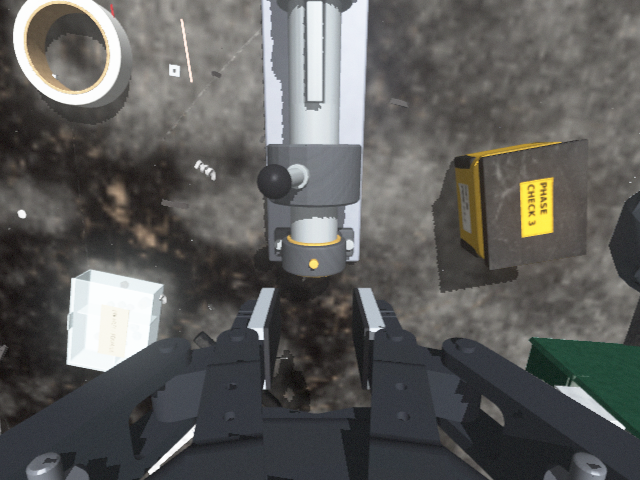

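```bash
python3 -m pendant '[[[0.08,-0.06,0.1,0,0,-0.002,0],[0.161,-0.114,0.2,0,0,-0.002,0],[0.161,-0.114,0.36,0,0,-0.002,0],[0.161,-0.114,0.48,0,0,-0.002,0],[0.161,-0.114,0.524,0,0,-0.002,0]]]'
python3 -m pendant '[[[0,0,0,0,0,0,0],[0,0,0,0,0,0,0]]]'
python3 - <<'E'
from h import *
p=manip.get_obs()["eef_pos"]; t=p[:2]-[.6084,-.0058]; print(t@[.98978,.1426],t@[-.1426,.98978],p[2])
E
```

```text
clock: 8.55
eef_pos: [0.591, -0.096, 0.1248]
orientation: [0.652, 0.758, -0.001, -0.002]
wrist_force: [0.2, 0.7, 0.0]
grip_width: 0.0427
grasp_force: 0.0
clock: 8.75
eef_pos: [0.5939, -0.0974, 0.1296]
orientation: [0.653, 0.758, 0.0, 0.001]
wrist_force: [0.7, 0.3, 0.6]
grip_width: 0.0427
grasp_force: 0.0
-0.027394806479106183 -0.08859295398961796 0.12960454893292633
```

```bash
python3 -m pendant '[[[-0.018,0.02,0,0,0,0,0],[-0.018,0.05,0,0,0,0,0],[-0.018,0.08,0,0,0,0,0],[-0.018,0.108,0,0,0,0,0],[-0.018,0.108,0,0,0,0,0.2]]]' 30
python3 -m pendant '[[[0,0,0,0,0,0,0.4],[0,0,0,0,0,0,0.5],[0,0,0,0,0,0,1],[0,0,0,0,0,0,1],[0,0,0,0,0,0,1]]]'
python3 - <<'E'
from h import *
o=manip.get_obs();p=o["eef_pos"]; t=p[:2]-[.6084,-.0058]; print(t@[.98978,.1426],t@[-.1426,.98978],p[2],o["grip_width"])
E
```

```text
clock: 9.25
eef_pos: [0.6218, -0.0981, 0.1282]
orientation: [0.653, 0.757, 0.0, 0.0]
wrist_force: [-0.2, -1.0, 0.2]
grip_width: 0.0344
grasp_force: 0.2
clock: 9.75
eef_pos: [0.6207, -0.0982, 0.1282]
orientation: [0.653, 0.757, 0.0, 0.0]
wrist_force: [0.2, 0.6, -0.6]
grip_width: 0.0218
grasp_force: 29.3
-0.0009779710764479884 -0.09316404637145267 0.12824231951104867 0.021840554319814114
```

```bash
python3 -m pendant '[[[0.02,0,0,0,0,0,1],[0.05,0,0,0,0,0,1],[0.08,0,0,0,0,0,1],[0.1,0,0,0,0,0,1],[0.11,0,0,0,0,0,1]]]'
python3 hub.py h2 | tail -2
```

```text
clock: 10.25
eef_pos: [0.6166, -0.0702, 0.1282]
orientation: [0.653, 0.758, 0.0, 0.0]
wrist_force: [2.1, -3.0, -2.2]
grip_width: 0.0217
grasp_force: 29.5
knob [-0.0014 -0.0637  0.1491] r 0.0891 turn -0.015 slide 0.0513
tcp in slot frame -0.0011 -0.0649
```

Hub upright and sliding with about 3 N; continue slowly into the key.

```bash
python3 -m pendant '[[[0.01,0,0,0,0,0,1],[0.025,0,0,0,0,0,1],[0.04,0,0,0,0,0,1],[0.06,0,0,0,0,0,1],[0.08,0,0,0,0,0,1]]]'
python3 -m pendant '[[[0.02,0,0,0,0,0,1],[0.04,0,0,0,0,0,1],[0.06,0,0,0,0,0,1],[0.08,0,0,0,0,0,1],[0.1,0,0,0,0,0,1]]]'
python3 - <<'E'
from h import *
o=manip.get_obs();p=o["eef_pos"]; t=p[:2]-[.6084,-.0058]; print(t@[.98978,.1426],t@[-.1426,.98978],p[2],o["wrist_force"],o["wrist_torque"])
E
```

```text
clock: 10.8
eef_pos: [0.6137, -0.0509, 0.1282]
orientation: [0.653, 0.757, 0.0, 0.0]
wrist_force: [2.3, -3.5, -3.1]
grip_width: 0.0218
grasp_force: 29.5
clock: 11.3
eef_pos: [0.61, -0.0261, 0.1282]
orientation: [0.653, 0.757, 0.0, 0.0]
wrist_force: [2.4, -3.2, -4.2]
grip_width: 0.0219
grasp_force: 29.5
-0.00129507701691476 -0.02028872682631537 0.12824763233076616 [ 2.351296   -3.17299958 -4.20486291] [-0.51039486 -0.77658457 -0.01288327]
```

```bash
python3 -m pendant '[[[0.025,0,0,0,0,0,1],[0.05,0,0,0,0,0,1],[0.075,0,0,0,0,0,1],[0.1,0,0,0,0,0,1],[0.12,0,0,0,0,0,1]]]'
python3 -m pendant '[[[0.004,0,0,0,0,0,1],[0.01,0,0,0,0,0,1],[0.016,0,0,0,0,0,1]]]'
python3 - <<'E'
from h import *
o=manip.get_obs();p=o["eef_pos"]; t=p[:2]-[.6084,-.0058]; print(t@[.98978,.1426],t@[-.1426,.98978],p[2],o["wrist_force"],o["wrist_torque"])
E
```

```text
clock: 11.8
eef_pos: [0.6056, 0.0038, 0.1283]
orientation: [0.653, 0.757, 0.0, 0.0]
wrist_force: [4.6, -2.9, -4.7]
grip_width: 0.0221
grasp_force: 29.5
clock: 12.1
eef_pos: [0.605, 0.0071, 0.1282]
orientation: [0.653, 0.757, -0.0, 0.0]
wrist_force: [4.4, -2.2, -4.7]
grip_width: 0.0221
grasp_force: 29.6
-0.0014750696457449671 0.013264441873772213 0.12823551455264287 [ 4.42856155 -2.17121649 -4.66701953] [-0.44072182 -1.03960432 -0.00251827]
```

Not yet stopped; creep on 1 mm at a time.

```bash
python3 -m pendant '[[[0.004,0,0,0,0,0,1],[0.008,0,0,0,0,0,1],[0.008,0,0,0,0,0,1]]]'
python3 -m pendant '[[[0.004,0,0,0,0,0,1],[0.004,0,0,0,0,0,1]]]'
```

```text
clock: 12.4
eef_pos: [0.6048, 0.0092, 0.1283]
orientation: [0.653, 0.757, 0.0, -0.0]
wrist_force: [4.2, -3.0, -4.2]
grip_width: 0.0219
grasp_force: 29.5
clock: 12.6
eef_pos: [0.6046, 0.0099, 0.1283]
orientation: [0.653, 0.757, -0.0, 0.0]
wrist_force: [4.5, -2.3, -5.2]
grip_width: 0.0224
grasp_force: 29.5
```

```bash
python3 -m pendant '[[[0.004,0,0,0,0,0,1],[0.004,0,0,0,0,0,1]]]'
python3 -m pendant '[[[0.004,0,0,0,0,0,1],[0.004,0,0,0,0,0,1]]]'
python3 -m pendant '[[[0.004,0,0,0,0,0,1],[0.004,0,0,0,0,0,1]]]'; python3 hub.py h3|tail -3
```

```text
clock: 12.8
eef_pos: [0.6046, 0.0099, 0.1283]
orientation: [0.653, 0.757, -0.001, 0.001]
wrist_force: [4.8, -6.3, -4.5]
grip_width: 0.0221
grasp_force: 29.6
clock: 13.0
eef_pos: [0.6046, 0.0099, 0.1283]
orientation: [0.654, 0.757, -0.001, 0.002]
wrist_force: [6.1, -9.6, -4.3]
grip_width: 0.0218
grasp_force: 29.6
clock: 13.2
eef_pos: [0.6046, 0.01, 0.1283]
orientation: [0.654, 0.757, -0.002, 0.002]
wrist_force: [5.9, -12.1, -5.2]
grip_width: 0.0217
grasp_force: 29.6
0.03 top z 0.0822 x [-0.0108 -0.0104]
0.04 top z 0.0914 x [-0.0117  0.0116]
no knob
```

```bash
python3 -m pendant '[[[-0.008,0,0,0,0,0,1],[-0.008,0,0,0,0,0,0],[-0.008,0,0,0,0,0,0],[-0.008,0,0,0,0,0,0],[-0.008,0,-0.02,0,0,0,0]]]'
python3 -m pendant '[[[0,0,-0.15,0,0,0,0],[0,0,-0.3,0,0,0,0],[-0.2,0,-0.45,0,0,0,0],[-0.36,0,-0.5,0,0,0,0],[-0.36,0,-0.5,0,0,0,0]]]'
python3 hub.py h4; python3 - <<'E'
from h import *
c=cv2.imread("pics/h4.png")
P=0
cam,o=look("wrist"); p=pts(cam,cam["z_map"]>0,o)
C=np.array([.6084,-.0058]); l=np.c_[(p[:,:2]-C)@[.98978,.1426],(p[:,:2]-C)@[-.1426,.98978],p[:,2]]
B=l[(l[:,2]>.13)&(l[:,2]<.17)&(abs(l[:,1]-.015)<.03)&(abs(l[:,0])<.04)]
from scipy.optimize import least_squares
k=least_squares(lambda q:np.linalg.norm(B-q,axis=1)-.012,B.mean(0)-[0,0,.008],loss="soft_l1",f_scale=.001).x
print("knob",k,"slide",k[1]+.115,"turn",np.arctan2(k[0],k[2]-.06))
E
```

```text
clock: 13.75
eef_pos: [0.6037, 0.0115, 0.133]
orientation: [0.653, 0.757, -0.0, -0.001]
wrist_force: [-0.1, 0.2, 1.3]
grip_width: 0.0429
grasp_force: 0.0
clock: 14.25
eef_pos: [0.6189, -0.0817, 0.2617]
orientation: [0.654, 0.756, 0.001, 0.003]
wrist_force: [0.4, 0.1, 0.8]
grip_width: 0.0429
grasp_force: 0.0
14.25 [ 0.6189 -0.0817  0.2617]
-0.05 top z 0.0824 x 0
-0.04 top z 0.0912 x [-0.0057  0.0051]
-0.03 top z 0.0916 x [-0.0056  0.0051]
-0.02 top z 0.0915 x [-0.0056  0.005 ]
-0.01 top z 0.0915 x [-0.0054  0.0048]
0.04 top z 0.0914 x [-0.0116  0.0117]
no knob
knob [-0.00208959  0.01580214  0.14854278] slide 0.1308021430181273 turn -0.023595346637649995
```

View pics/h4.png

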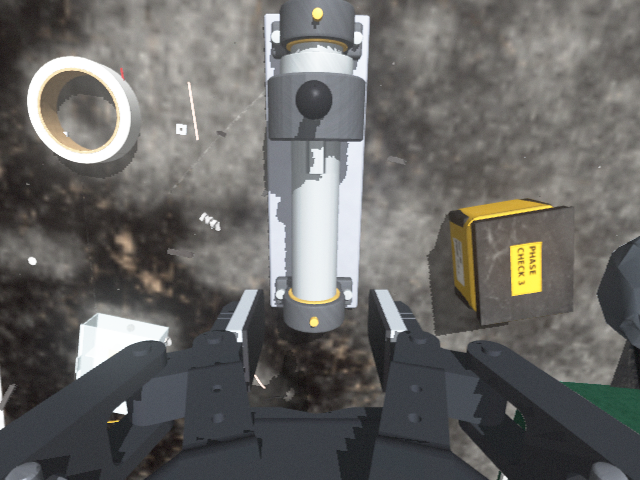

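The picture shows the hub at (315,105) against the shoulder with the knob upright at (314,100). The key shows seated below the hub at (316,157), and nothing is being touched. I'm handing in.

```bash
python3 -c "
from cell import manip
print(manip.hand_in())"
```

```text
the job is handed in; nothing more can be done
None
```

The key is seated in the slot, and the hub is upright (turn about -0.02 rad) and slid over the key to its firm stop (slide 0.131 m measured, 0.130 is home). Everything was let go and the job handed in at about 14 s; no verdict was returned.

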